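Find the loaded punch box by its weight and hold it out over the tray

TASK

Two identical closed pencil boxes lie on the bench: one holds my steel letter punches, the other only pencil stubs. Lift each box in turn a few centimetres clear of the bench to feel its weight, and set the lighter one down again, flat, where it stood; do not drop or tip the boxes or disturb the other things. Then hold the heavier box out level over the middle of the wooden tray, lengthwise with the tray and with its underside about 10 cm above the bench, so that I can slide its lid open over the tray; finish while holding it there, still.

Things in the scene. Friction and masses are not known exactly. Their poses are not given: they have to be found in the camera images.
- box_a: one of two identical wooden pencil boxes, lid fixed shut: 52 wide (own x), 165 long (own y), 36 tall (z); origin at the centre of the underside. Lies flat, length roughly along the robot's x. Weighs 1.4 to 5.5 N, the heavier at least 1.2 N more than the lighter; which is heavier cannot be seen. Balances near its middle: grasp there from above, across the width; 40 N of grip carries it.
- box_b: one of two identical wooden pencil boxes, lid fixed shut: 52 wide (own x), 165 long (own y), 36 tall (z); origin at the centre of the underside. Lies flat, length roughly along the robot's x. Weighs 1.4 to 5.5 N, the heavier at least 1.2 N more than the lighter; which is heavier cannot be seen. Balances near its middle: grasp there from above, across the width; 40 N of grip carries it.
- tray: shallow open tray of reddish-brown wood, fixed to the bench: 220 long (own x), 120 wide (own y), walls 30 high and 6 thick; origin at the centre of its underside, on the bench.
- bench: the fixed workbench that everything lies on; its top is at world z = 0 (its origin lies at floor level).
- oil_can: bystander: small red oil can with a spout, 64 across, 151 tall; origin at the centre of its underside. Leave it alone.
- tape_roll: bystander: roll of tape lying flat, 104 across, 25 tall; origin at the centre of its underside. Leave it alone.
- wedge: bystander: softwood wedge 102 (own x) x 42 x 24; origin at the centre of its underside. Leave it alone.
- awl: bystander: scratch awl lying flat, 39 x 122 (own y) x 32; origin at the centre of its underside. Leave it alone.

How it is judged:
On the way, in this order (a step that is already met when the one before it is completed fails the run):
1. the lighter box is held in the fingers, lifted clear of the bench by more than 2 cm (the heavier may be lifted before it or after it) (((height (world z) of box_a above 0.02 m and contact force between box_a and the fingers above 1 N and contact force between box_b and bench above 2.85 N) or (height (world z) of box_b above 0.02 m and contact force between box_b and the fingers above 1 N and contact force between box_a and bench above 2.85 N))), for 0.3 s.
2. the lighter box lies flat on the bench again within 6 cm of where it stood, released (((height (world z) of box_a below 0.008 m and angle between box_a's own z axis and vertical below 0.1 rad and distance of box_a from where it was at the start of the episode below 0.06 m and contact force between box_a and the fingers below 0.1 N and linear speed of box_a below 0.03 m/s and contact force between box_a and bench between 0.8 and 2.85 N and contact force between box_b and bench above 2.85 N) or (height (world z) of box_b below 0.008 m and angle between box_b's own z axis and vertical below 0.1 rad and distance of box_b from where it was at the start of the episode below 0.06 m and contact force between box_b and the fingers below 0.1 N and linear speed of box_b below 0.03 m/s and contact force between box_b and bench between 0.8 and 2.85 N and contact force between box_a and bench above 2.85 N))), for 0.2 s.
3. the heavier box is held in the fingers, lifted clear of the bench by more than 2 cm (((height (world z) of box_b above 0.02 m and contact force between box_b and the fingers above 1 N and contact force between box_a and bench between 0.8 and 2.85 N) or (height (world z) of box_a above 0.02 m and contact force between box_a and the fingers above 1 N and contact force between box_b and bench between 0.8 and 2.85 N))), for 0.3 s.
At the end, for the whole second after the job is handed in: Heavier box held still over the tray, touching nothing else: centres within 35 mm from above, underside 60-150 mm above the bench, level within 0.15 rad, along the tray within 0.2 rad; lighter box released, flat, within 60 mm of its start; bystanders within 30 mm of theirs (((horizontal distance between box_b and tray below 0.035 m and height (world z) of box_b between 0.06 and 0.15 m and angle between box_b's own z axis and vertical below 0.15 rad and angle between the y axis of box_b and the x axis of tray, either way round below 0.2 rad and linear speed of each of box_b, box_a below 0.03 m/s and contact force between box_b and the fingers above 1 N and contact force between box_b and tray below 0.1 N and height (world z) of box_a below 0.008 m and angle between box_a's own z axis and vertical below 0.1 rad and distance of box_a from where it was at the start of the episode below 0.06 m and contact force between box_a and the fingers below 0.1 N and contact force between box_a and bench between 0.8 and 2.85 N) or (horizontal distance between box_a and tray below 0.035 m and height (world z) of box_a between 0.06 and 0.15 m and angle between box_a's own z axis and vertical below 0.15 rad and angle between the y axis of box_a and the x axis of tray, either way round below 0.2 rad and linear speed of each of box_a, box_b below 0.03 m/s and contact force between box_a and the fingers above 1 N and contact force between box_a and tray below 0.1 N and height (world z) of box_b below 0.008 m and angle between box_b's own z axis and vertical below 0.1 rad and distance of box_b from where it was at the start of the episode below 0.06 m and contact force between box_b and the fingers below 0.1 N and contact force between box_b and bench between 0.8 and 2.85 N)) and distance of each of oil_can, tape_roll, wedge, awl from where it was at the start of the episode below 0.03 m); the arm keeps its last pose, push and grip.
It fails at once if a box is tipped by more than 0.5 rad (angle between any of box_a, box_b's own z axis and vertical above 0.5 rad).
It fails at once if a box is dropped (it falls faster than 0.6 m/s out of the fingers) ((linear speed of box_a above 0.6 m/s and contact force between box_a and the fingers below 0.1 N) or (linear speed of box_b above 0.6 m/s and contact force between box_b and the fingers below 0.1 N)).
It fails at once if a bystander is moved by more than 30 mm or tipped over (distance of any of oil_can, tape_roll, wedge, awl from where it was at the start of the episode above 0.03 m or angle between oil_can's own z axis and vertical above 0.5 rad).
It also fails if it takes over 72 s, if anything falls off the work surface, if the arm or the gripper's body presses on something with over 40 N, if the wrist force passes 120 N, or if a joint passes its speed limit or range.

ROBOT

A 6-joint arm with a two-finger parallel gripper is mounted at the origin on a cart in front of the work surface, level with it; the furniture and walls round the work are solid. World frame = base frame: x ahead of the robot, y to its left, z up, the work surface at z = 0. Lengths are in m, angles in rad, forces in N, time in s.
With the tool pointing down it reaches from about 0.35 to 0.975 m from the base axis. Payload 17.4 kg.
Tool frame: the origin (TCP) lies at the very end of the fingers, on their centre line; the grasp point (between the pads) lies 19 mm behind it (r.tcp_to_grasp is the distance from the TCP to the grasp point, in m); z points along the fingers, y is the direction in which the jaws open and shut (so a half turn about z gives the same grasp; the last joint's range is limited). The gripper opens to 85 mm and grips with 20 to 120 N. Pads are 22 mm wide; open, the fingers measure 114 mm over their backs; the gripper's body (76 mm by 85 mm) begins 54 mm behind the grasp point. The pads swing forward as they close: fully open they stand 13 mm farther back than shut.
Start: joints at [-1.37, 0.116, 1.442, -0, 1.584, -0.038], TCP at [0.16, -0.656, 0.192] pointing down, gripper open.
Joint ranges: [-2.83, 2.83], [-0.83, 2.19], [0.07, 2.5], [-1.14, 4.28], [0.01, 3], [-2.97, 2.97]. Speed limits (rad/s): [1.89, 1.89, 2.22, 3.14, 3.14, 3.14].

INTERFACE

Orientations are given as a rotation vector (axis times angle).
In Python, from plant import monitor, grab_frame, camera_params, r gives the robot as it stands.
- The arm moves only by the shell command python3 -m creep 'ROWS' [FORCE]. ROWS is JSON, a list of rows, each a list of 3 entries, a list of its own where there are three numbers: the turn, a rotation vector about the tool's x, y, z in rad, then the shift along the tool's x, y, z in mm, then the opening, from -1 (shut) to 1 (fully open). In form: [[[rx, ry, rz], [tx, ty, tz], hand], ...]. A call has exactly 8 rows; each row shifts and turns the commanded pose from where the row before left it, along the tool's axes as they then stand; what a row does not reach is not made up. A row lasts 1/8 s, in which the tool goes at most 62.5 mm and 10.7 degrees, less where a joint would pass 70% of its speed; a pose out of reach is approached as far as the arm can. A call with a gripper value outside its range is refused whole. The fingers move at their own pace and stop on an object; FORCE is the grip in N (left out, the last holds). Time passes only in rows, so rows that do not move let the fingers close, or fill a call up. It gives the time, the measured TCP pose, the force and the opening at its end, in the units of the state.
- monitor.get_obs(): the state, without advancing time (a new reading comes with each control period).
- grab_frame(name): name is "side" or "top" or "wrist"; returns the picture (400x640x3 uint8, red, green, blue); there is no depth.
- camera_params(name): a dict with "fx", "fy", "cx", "cy" (pixels), "eye" and "attitude" of the camera in the world. Camera axes: x right, y up, looking along -z (the intrinsics and any distortion apply to the point x, -y, -z); pixel columns grow to the right and rows downward; lengths in m; the calibration is good to about 2 mm. A picture is of the moment at which its call begins: read the wrist's pose just before it. camera_params takes no time and is no camera call; for the wrist camera it gives the pose at the moment of the call.
- r.hand_in(): hands the job in, once; it reports no verdict.
The state is a dict: "t": time; "joint_pos": joint angles; "dq": joint speeds; "joint_torque": joint torques, N m; "position": TCP position; "orientation": TCP orientation; "ft_force": force on the tool from outside, world axes, zero at the start; "moment": the same for the moment, N m; "gripper_width": finger opening in m.
Only numpy, scipy, OpenCV 4.12 (cv2) and the standard library are available. Lean on these libraries where they do the work, as an engineer would, in place of code of your own. Each camera call takes 0.05 s, during which the arm holds its last target. There are 200 camera calls.

## Working session

There is one attempt and no reset: what is moved stays moved. The work goes in short steps, Python scripts to look and compute and a shell command to move; the robot and the scene stay as the last step left them, time stands still between calls to the robot, and variables do not carry over. Pictures are saved under pics/ and viewed, about 8 in all and at most 12, crops included, and the job is handed in when it is done.

```bash
mkdir -p pics; ls; python3 - <<'E'
from plant import monitor, grab_frame, camera_params, r
import cv2
o=monitor.get_obs(); print(o)
for n in ("top","side"):
    cv2.imwrite(f"pics/{n}0.png",cv2.cvtColor(grab_frame(n),cv2.COLOR_RGB2BGR)); print(n,camera_params(n))
E
```

```text
pics
{'t': 0.0, 'joint_pos': array([-1.36980053e+00,  1.16520164e-01,  1.44226069e+00, -5.10740123e-06,
        1.58399050e+00, -3.77808355e-02]), 'dq': array([-2.10702123e-04,  2.39869591e-05, -7.68954970e-04, -2.07553973e-03,
       -1.03207158e-03,  1.42299425e-03]), 'joint_torque': array([ 1.58654202e-03, -7.31984282e+01, -6.32490349e+01,  2.45029435e-05,
        6.30163573e-03, -3.41566272e-05]), 'position': array([ 0.15960335, -0.65562287,  0.19074199]), 'orientation': array([-3.11806379e+00, -3.74039100e-01,  1.58863681e-04]), 'ft_force': array([-0.5940528 , -0.03048269,  0.29892994]), 'moment': array([ 0.01815274,  0.04748412, -0.03473416]), 'gripper_width': 0.08539369752108207}
top {'fx': 490.6473101030518, 'fy': 490.6473101030518, 'cx': 319.1370288558595, 'cy': 205.4095200708214, 'eye': array([0.31136834, 0.05459062, 1.39698477]), 'attitude': array([ 0.12166832, -0.12592753, -1.57445325])}
side {'fx': 381.6485087845081, 'fy': 381.6485087845081, 'cx': 316.9850171945016, 'cy': 202.83582281113772, 'eye': array([ 0.4347576 , -1.09524198,  0.43298619]), 'attitude': array([ 0.98218647, -0.05823181, -0.15295374])}
```

View pics/top0.png

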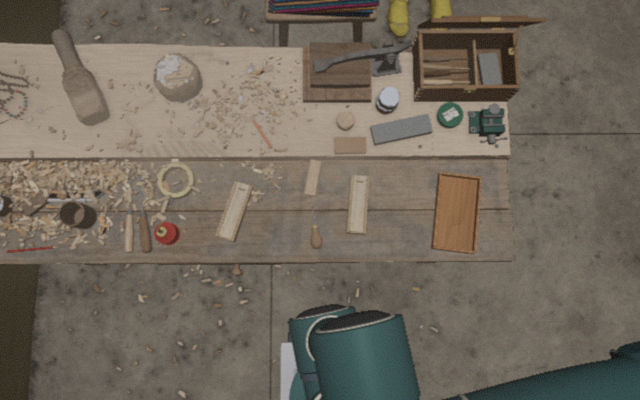

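View pics/side0.png

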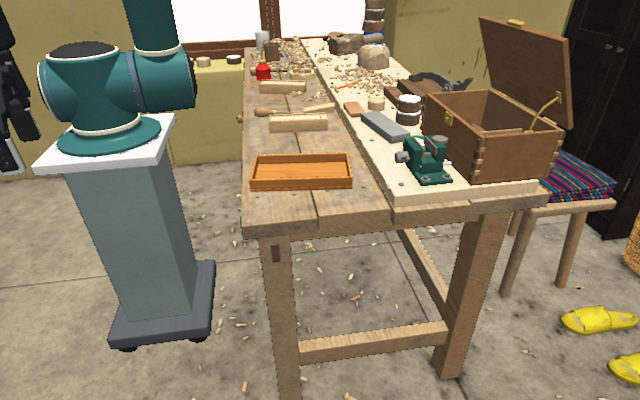

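The top view (up = +x, left = +y) shows boxes near px (235,211) and (358,205), and the tray at (456,213). The awl (316,237) and wedge (313,177) lie between the boxes, with the tape (175,181) and oil can (166,233) at the left. I'll measure next.

```bash
cat > h.py <<'E'
import numpy as np, cv2
from scipy.spatial.transform import Rotation as R
from plant import monitor, grab_frame, camera_params, r
def cast(p,c,z):
    p=np.atleast_2d(np.asarray(p,float))
    d=np.c_[(p[:,0]-c["cx"])/c["fx"],-(p[:,1]-c["cy"])/c["fy"],-np.ones(len(p))]
    d=R.from_rotvec(c["attitude"]).apply(d); e=c["eye"]
    return e+d*((z-e[2])/d[:,2])[:,None]
def blob(img,roi,lo,hi):
    x0,y0,x1,y1=roi; hsv=cv2.cvtColor(img[y0:y1,x0:x1],cv2.COLOR_RGB2HSV)
    m=cv2.inRange(hsv,lo,hi); m=cv2.morphologyEx(m,cv2.MORPH_OPEN,np.ones((3,3)))
    m=cv2.morphologyEx(m,cv2.MORPH_CLOSE,np.ones((9,9)))
    c=max(cv2.findContours(m,0,2)[0],key=cv2.contourArea)
    return c.reshape(-1,2)+[x0,y0],m
def rect(c,cam,z):
    w=cast(c,cam,z)[:,:2]; (cx,cy),(a,b),ang=cv2.minAreaRect((w*1000).astype(np.float32))
    if a<b: a,b=b,a; ang+=90
    return np.round([cx,cy,a,b],1),round((ang+90)%180-90,1)
E
python3 - <<'E'
from h import *
im=cv2.cvtColor(cv2.imread("pics/top0.png"),cv2.COLOR_BGR2RGB); cam=camera_params("top")
hsv=cv2.cvtColor(im,cv2.COLOR_RGB2HSV)
for p in [(235,211),(358,190),(358,225),(335,210),(380,210),(456,213),(250,230)]: print(p,hsv[p[1],p[0]])
out=im.copy()
for n,roi,z,lo,hi in [("L",(205,170,265,250),.036,(10,30,135),(30,140,255)),("R",(338,165,380,245),.036,(10,30,135),(30,140,255)),("tray",(420,165,500,260),.03,(0,130,60),(18,255,255)),
  ("wedge",(298,158,328,200),.024,(10,30,120),(30,140,255)),("awl",(304,200,328,255),.01,(0,90,100),(20,255,255))]:
    c,m=blob(im,roi,lo,hi); print(n,rect(c,cam,z)); cv2.drawContours(out,[c],-1,(0,0,255),1)
cv2.imwrite("pics/seg.png",cv2.cvtColor(cv2.resize(out[155:260,140:500],None,fx=2.2,fy=2.2,interpolation=0),cv2.COLOR_RGB2BGR))
E
```

```text
(235, 211) [ 20  39 169]
(358, 190) [ 18  43 166]
(358, 225) [ 19  46 171]
(335, 210) [14 67 91]
(380, 210) [14 60 98]
(456, 213) [ 14 128 141]
(250, 230) [ 18  55 116]
L (array([511. , 276.2, 168. ,  92.2]), -21.9)
R (array([547.2, -74.6, 193.7,  86.9]), -2.8)Traceback (most recent call last):
  File "<stdin>", line 8, in <module>
  File "h.py", line 13, in blob
    c=max(cv2.findContours(m,0,2)[0],key=cv2.contourArea)
ValueError: max() iterable argument is empty
```

```bash
sed -i 's/np.ones((9,9))/np.ones((3,3))/' h.py
python3 - <<'E'
from h import *
im=cv2.cvtColor(cv2.imread("pics/top0.png"),cv2.COLOR_BGR2RGB); cam=camera_params("top")
out=im.copy()
for n,roi,z,lo,hi in [("L",(205,170,260,250),.036,(10,20,140),(30,85,255)),("R",(338,165,380,245),.036,(10,20,140),(30,85,255)),("tray",(420,165,500,260),.03,(0,95,60),(18,255,255)),
  ("wedge",(298,158,328,200),.024,(10,20,120),(30,140,255)),("awl",(304,220,328,255),.01,(0,70,80),(25,255,255))]:
    c,m=blob(im,roi,lo,hi); print(n,rect(c,cam,z)); cv2.drawContours(out,[c],-1,(0,0,255),1)
cv2.imwrite("pics/seg.png",cv2.cvtColor(cv2.resize(out[155:260,140:500],None,fx=2.2,fy=2.2,interpolation=0),cv2.COLOR_RGB2BGR))
E
```

```text
L (array([516.1, 291.2, 164.4,  52.6]), -17.4)
R (array([533.3, -59.5, 165.5,  51. ]), -5.0)
tray (array([ 507. , -337.1,  220.2,  124.7]), -7.4)
wedge (array([607.8,  68.5, 119.7,  83.4]), -0.4)
awl (array([444. ,  59.6,  62.6,  28.3]), -0.3)
```

View pics/seg.png

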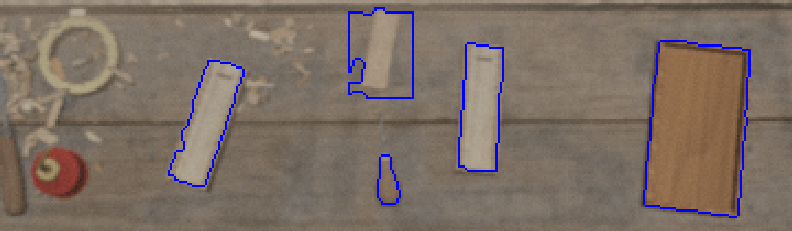

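Sizes check out: boxes 164×53 and 166×51 mm, tray 220×125 mm. I'll approach the right box first. The helper computes deltas in tool axes.

```bash
cat >> h.py <<'E'
def go(x,y,z,yaw):
    "delta (mm, rad) from measured pose to TCP target, tool down, tool x at yaw deg; shift is in axes AFTER the turn"
    o=monitor.get_obs(); C=R.from_rotvec(o["orientation"])
    a=np.radians(yaw); T=R.from_matrix(np.array([[np.cos(a),np.sin(a),0],[np.sin(a),-np.cos(a),0],[0,0,-1]]))
    d=(np.array([x,y,z])/1000-o["position"])*1000
    print("t",round(o["t"],2),"pos",np.round(o["position"]*1000,1),"F",np.round(o["ft_force"],2),"w",round(o["gripper_width"],4))
    print("turn",np.round((C.inv()*T).as_rotvec(),4),"shift",np.round(T.inv().apply(d),1))
E
python3 -c "
from h import *
go(533,-60,190,-5)"
```

```text
t 0.1 pos [ 159.6 -655.6  190.8] F [-0.49 -0.34 -0.13] w 0.0853
turn [-1.100e-03  1.000e-04  3.261e-01] shift [ 320.1 -625.9    0.8]
```

```bash
python3 -m creep '[[[0,0,0.163],[0,0,0],1],[[0,0,0.163],[0,0,0],1],[[0,0,0],[23,-45,0],1],[[0,0,0],[23,-45,0],1],[[0,0,0],[23,-45,0],1],[[0,0,0],[23,-45,0],1],[[0,0,0],[23,-45,0],1],[[0,0,0],[23,-45,0],1]]' 40 && python3 -m creep '[[[0,0,0],[23,-45,0],1],[[0,0,0],[23,-45,0],1],[[0,0,0],[23,-45,0],1],[[0,0,0],[23,-45,0],1],[[0,0,0],[23,-45,0],1],[[0,0,0],[23,-45,0],1],[[0,0,0],[23,-45,0],1],[[0,0,0],[21,-42,0],1]]'
python3 -c "
from h import *
go(533,-60,190,-5)
cv2.imwrite('pics/w1.png',cv2.cvtColor(grab_frame('wrist'),cv2.COLOR_RGB2BGR))
c=camera_params('wrist');print(c)
import pickle;pickle.dump(c,open('w1.pkl','wb'))"
```

```text
t: 1.1
position: [0.3211, -0.3973, 0.1913]
orientation: [-3.138, 0.137, 0.0]
ft_force: [0.6, 0.1, -0.1]
gripper_width: 0.0857
t: 2.1
position: [0.5336, -0.0574, 0.1913]
orientation: [3.139, -0.136, -0.0]
ft_force: [-0.3, -0.6, 0.6]
gripper_width: 0.0852
t 2.1 pos [533.6 -57.4 191.3] F [-0.34 -0.58  0.55] w 0.0852
turn [0.     0.0002 0.0005] shift [-0.4  2.6  1.3]
{'fx': 307.0064665513598, 'fy': 307.0064665513598, 'cx': 313.2674464484571, 'cy': 201.09673186187786, 'eye': array([ 0.6018081 , -0.05974066,  0.37333055]), 'attitude': array([-0.20433451,  0.22405906, -1.64620848])}
```

View pics/w1.png

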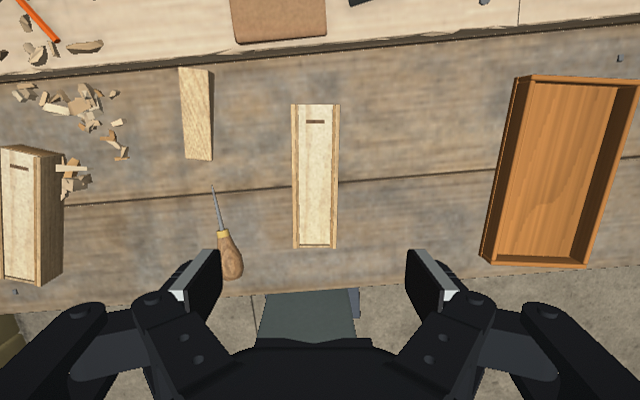

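The wrist view shows the right box with its top from (291,104) to (338,248), and the awl handle well left of the finger. I'll cross-check its pose.

```bash
python3 -c "
from h import *
import pickle
c=pickle.load(open('w1.pkl','rb'))
print(rect(np.array([(291,104),(339,104),(338,248),(293,248)]),c,.036))
print(cast([(213,185),(230,278),(512,78),(589,269),(481,262),(640,85)],c,.02).round(3))
go(533,-60,5,-5)"
```

```text
(array([532.4, -56.1, 163.5,  53.6]), -4.9)
[[ 0.534  0.065  0.02 ]
 [ 0.412  0.064  0.02 ]
 [ 0.623 -0.276  0.02 ]
 [ 0.385 -0.392  0.02 ]
 [ 0.407 -0.255  0.02 ]
 [ 0.604 -0.414  0.02 ]]
t 2.15 pos [535.4 -53.9 190.9] F [-0.24  2.99 -1.41] w 0.0853
turn [-0.0018  0.0002  0.0019] shift [ -1.8   6.3 185.9]
```

```bash
python3 -m creep '[[[0,0,0],[0,0,0],1],[[0,0,0],[0,0,30],1],[[0,0,0],[0,0,30],1],[[0,0,0],[0,0,30],1],[[0,0,0],[0,0,25],1],[[0,0,0],[0,0,15],1],[[0,0,0],[0,0,0],1],[[0,0,0],[0,0,0],1]]'
python3 -c "
from h import *
go(532.5,-58,6,-5)"
```

```text
t: 3.15
position: [0.5335, -0.0594, 0.0626]
orientation: [3.138, -0.137, 0.002]
ft_force: [0.3, 0.1, -0.5]
gripper_width: 0.0853
t 3.15 pos [533.5 -59.4  62.6] F [ 0.35  0.06 -0.54] w 0.0853
turn [ 0.0001 -0.0013 -0.0002] shift [-1.1 -1.3 56.6]
```

Descend, grip, then lift about 50 mm.

```bash
python3 -m creep '[[[0,0,0],[-1,-1,20],1],[[0,0,0],[0,0,20],1],[[0,0,0],[0,0,11],1],[[0,0,0],[0,0,5],1],[[0,0,0],[0,0,0],1],[[0,0,0],[0,0,0],-1],[[0,0,0],[0,0,0],-1],[[0,0,0],[0,0,0],-1]]' 40 && python3 -m creep '[[[0,0,0],[0,0,0],-1],[[0,0,0],[0,0,0],-1],[[0,0,0],[0,0,-5],-1],[[0,0,0],[0,0,-10],-1],[[0,0,0],[0,0,-12],-1],[[0,0,0],[0,0,-12],-1],[[0,0,0],[0,0,-8],-1],[[0,0,0],[0,0,-3],-1]]' && python3 -m creep '[[[0,0,0],[0,0,0],-1],[[0,0,0],[0,0,0],-1],[[0,0,0],[0,0,0],-1],[[0,0,0],[0,0,0],-1],[[0,0,0],[0,0,0],-1],[[0,0,0],[0,0,0],-1],[[0,0,0],[0,0,0],-1],[[0,0,0],[0,0,0],-1]]'
python3 -c "
from h import *
import time
f=[]
for i in range(10):
  f.append(monitor.get_obs()['ft_force']); grab_frame('wrist')
print(np.round(f,2)[:, 2], np.mean(f,0))
go(532.5,-58,6,-5)
cv2.imwrite('pics/s1.png',cv2.cvtColor(grab_frame('side'),cv2.COLOR_RGB2BGR))"
```

```text
t: 4.15
position: [0.5323, -0.0581, 0.0058]
orientation: [3.139, -0.137, 0.001]
ft_force: [0.5, 0.4, -0.8]
gripper_width: 0.0321
t: 5.15
position: [0.5324, -0.0581, 0.0562]
orientation: [3.139, -0.137, 0.001]
ft_force: [0.5, -0.1, -0.9]
gripper_width: 0.0003
t: 6.15
position: [0.5321, -0.058, 0.0555]
orientation: [-3.139, 0.137, -0.0]
ft_force: [-0.5, -0.9, 0.2]
gripper_width: -0.0001
[ 0.16  0.09 -0.69 -0.9  -0.92  0.56 -0.66  0.55 -0.39  0.51] [-0.08813365  0.11961437 -0.16824097]
t 6.65 pos [532.1 -58.   55.5] F [-0.58 -0.2  -0.12] w 0.0004
turn [-0.     -0.      0.0001] shift [ 0.4 -0.  49.5]
```

View pics/s1.png

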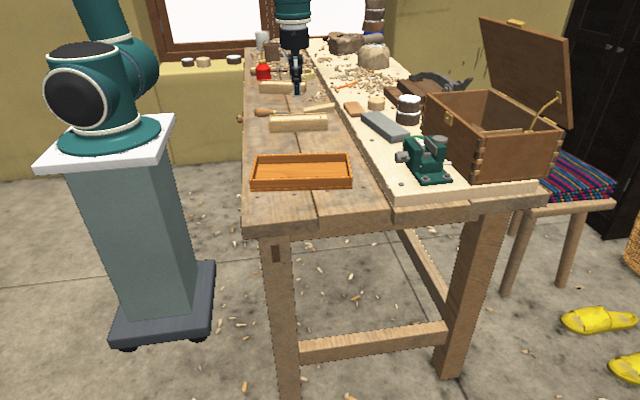

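The fingers closed on nothing. In the side view the fingertip is at (296,95) and the box, still on the bench, is at (298,122). I'll check where calibration puts both.

```bash
python3 - <<'E'
from h import *
def proj(p,c):
    q=R.from_rotvec(c["attitude"]).inv().apply(np.atleast_2d(p)-c["eye"])
    return np.c_[c["cx"]+c["fx"]*q[:,0]/-q[:,2], c["cy"]-c["fy"]*q[:,1]/-q[:,2]].round(1)
c=camera_params("side")
o=monitor.get_obs()
print("tcp side",proj(o["position"],c)); print("box side centre",proj([.5325,-.058,.018],c))
print("box px->z.036",cast([(270,117),(326,117)],c,.036).round(3)); print("tray px",cast([(250,188),(353,188)],c,0).round(3))
print("bench corner(243,222)",cast([(243,222)],c,0).round(3))
t=camera_params("top"); 
print("tcp top",proj(o["position"],t)); w=camera_params("wrist");print("tcp wrist",proj(o["position"],w),w["eye"])
im=[cv2.cvtColor(grab_frame(n),cv2.COLOR_RGB2BGR) for n in("top","wrist")]
cv2.imwrite("pics/tw.png",np.vstack([cv2.resize(i,(480,300)) for i in im]))
E
```

```text
tcp side [[296.7 109.9]]
box side centre [[297.4 122.5]]
box px->z.036 [[ 0.456 -0.045  0.036]
 [ 0.612 -0.078  0.036]]
tray px [[ 0.392 -0.367  0.   ]
 [ 0.613 -0.41   0.   ]]
bench corner(243,222) [[ 0.377 -0.491  0.   ]]
tcp top [[358.2 202.4]]
tcp wrist [[313.4 225.9]] [ 0.59856594 -0.06369095  0.23792621]
```

View pics/tw.png

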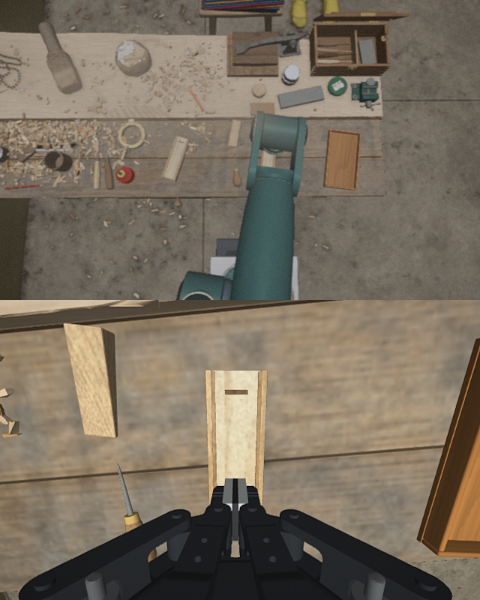

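The side view puts the tip at row 95 rather than the predicted 110. So the fingertips may really be 35-45 mm higher than the reported TCP. I'll triangulate the tip.

```bash
python3 - <<'E'
from h import *
s=cv2.cvtColor(grab_frame("side"),cv2.COLOR_RGB2BGR); w=cv2.cvtColor(grab_frame("wrist"),cv2.COLOR_RGB2BGR)
cv2.imwrite("pics/s2.png",s);cv2.imwrite("pics/w2.png",w)
a=cv2.resize(s[40:140,260:340],None,fx=5,fy=5,interpolation=cv2.INTER_NEAREST); b=cv2.resize(w[200:325,273:353],None,fx=4,fy=4,interpolation=cv2.INTER_NEAREST)
cv2.imwrite("pics/z1.png",np.hstack([a,b]))
E
```

```text
(no output)
```

View pics/z1.png

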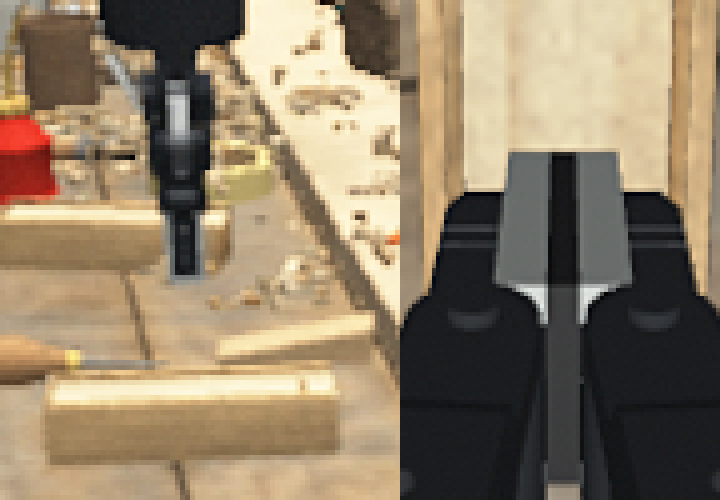

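```bash
python3 - <<'E'
from h import *
def ray(p,c):
    a=cast([p],c,0)[0]; return c["eye"],(a-c["eye"])/np.linalg.norm(a-c["eye"])
e1,d1=ray((297,96.4),camera_params("side")); e2,d2=ray((313.8,238),camera_params("wrist"))
A=np.c_[d1,-d2]; s=np.linalg.lstsq(A,e2-e1,rcond=None)[0]
print(e1+d1*s[0],e2+d2*s[1]); go(0,0,0,-5)
# side ray at y=-0.058
print(e1+d1*((-.058-e1[1])/d1[1]))
# wrist ray at x=.543
print(e2+d2*((.543-e2[0])/d2[0]))
E
```

```text
[ 0.53499958 -0.0578959   0.09389525] [ 0.538989   -0.05882481  0.09223286]
t 6.9 pos [532.1 -58.   55.5] F [ 0.08 -0.45  0.2 ] w 0.0002
turn [-0.      0.0001  0.    ] shift [-535.1  -11.4   55.5]
[ 0.53498952 -0.058       0.09392928]
[ 0.543      -0.05915243  0.10204159]
```

Both views put the tip at z≈0.093 with xy correct, so the true fingertips are about 38 mm above the reported TCP. I'll grasp at reported z≈-29 mm, opening first, then descending with a check on force.

```bash
python3 -m creep '[[[0,0,0],[0,0,0],1],[[0,0,0],[0,0,0],1],[[0,0,0],[0,0,0],1],[[0,0,0],[0,0,0],1],[[0,0,0],[0,0,0],1],[[0,0,0],[0,0,10],1],[[0,0,0],[0,0,20],1],[[0,0,0],[0,0,20],1]]' 40 && python3 -m creep '[[[0,0,0],[0,0,14],1],[[0,0,0],[0,0,8],1],[[0,0,0],[0,0,5],1],[[0,0,0],[0,0,3],1],[[0,0,0],[0,0,2],1],[[0,0,0],[0,0,0],1],[[0,0,0],[0,0,0],1],[[0,0,0],[0,0,0],1]]'
```

```text
t: 7.9
position: [0.5316, -0.058, 0.0034]
orientation: [-3.138, 0.137, 0.002]
ft_force: [-0.3, -0.2, -0.3]
gripper_width: 0.0852
t: 8.9
position: [0.5322, -0.058, -0.0263]
orientation: [3.139, -0.137, 0.0]
ft_force: [-0.5, -1.1, -1.1]
gripper_width: 0.0855
```

```bash
python3 -m creep '[[[0,0,0],[0,0,2],-1],[[0,0,0],[0,0,0],-1],[[0,0,0],[0,0,0],-1],[[0,0,0],[0,0,0],-1],[[0,0,0],[0,0,0],-1],[[0,0,0],[0,0,0],-1],[[0,0,0],[0,0,0],-1],[[0,0,0],[0,0,0],-1]]' 40
```

```text
t: 9.9
position: [0.5321, -0.0581, -0.0285]
orientation: [3.139, -0.137, -0.0]
ft_force: [-2.2, -2.3, 2.1]
gripper_width: 0.0513
```

The opening stopped at 51 mm, so the box is gripped. Next I'll lift and weigh it.

```bash
python3 -m creep '[[[0,0,0],[0,0,-4],-1],[[0,0,0],[0,0,-8],-1],[[0,0,0],[0,0,-12],-1],[[0,0,0],[0,0,-12],-1],[[0,0,0],[0,0,-8],-1],[[0,0,0],[0,0,-4],-1],[[0,0,0],[0,0,0],-1],[[0,0,0],[0,0,0],-1]]' && cat > weigh.py <<'E'
from h import *
f=[]
for i in range(12):
    o=monitor.get_obs(); f.append(np.r_[o["ft_force"],o["moment"]]); im=grab_frame("side")
f=np.array(f); print("mean",f.mean(0).round(2),"sd",f.std(0).round(2)); go(0,0,0,-5)
cv2.imwrite("pics/weigh%.0f.png"%(o["t"]*10),cv2.cvtColor(im,cv2.COLOR_RGB2BGR))
E
python3 weigh.py; ls pics
```

```text
t: 10.9
position: [0.5319, -0.058, 0.0191]
orientation: [-3.139, 0.137, 0.001]
ft_force: [0.8, 0.7, -3.9]
gripper_width: 0.0513
mean [ 0.05 -0.08 -4.19  0.02 -0.01 -0.  ] sd [0.44 0.55 0.41 0.02 0.02 0.02]
t 11.5 pos [532.1 -58.   19.5] F [-0.12  0.51 -3.47] w 0.0514
turn [ 0.     -0.      0.0001] shift [-535.2  -11.4   19.5]
s1.png
s2.png
seg.png
side0.png
top0.png
tw.png
w1.png
w2.png
weigh114.png
z1.png
```

Box R weighs about 4.1 N, over 2.85 N, so it should be the heavier. I'll set it back and weigh L.

```bash
python3 -m creep '[[[0,0,0],[0,0,8],-1],[[0,0,0],[0,0,12],-1],[[0,0,0],[0,0,12],-1],[[0,0,0],[0,0,8],-1],[[0,0,0],[0,0,4],-1],[[0,0,0],[0,0,2],-1],[[0,0,0],[0,0,1.5],-1],[[0,0,0],[0,0,0.5],-1]]' && python3 -m creep '[[[0,0,0],[0,0,0],-1],[[0,0,0],[0,0,0],1],[[0,0,0],[0,0,0],1],[[0,0,0],[0,0,0],1],[[0,0,0],[0,0,0],1],[[0,0,0],[0,0,-5],1],[[0,0,0],[0,0,-15],1],[[0,0,0],[0,0,-25],1]]' && python3 -m creep '[[[0,0,0],[0,0,-35],1],[[0,0,0],[0,0,-35],1],[[0,0,0],[0,0,-35],1],[[0,0,0],[0,0,-35],1],[[0,0,0],[0,0,0],1],[[0,0,0.108],[0,0,0],1],[[0,0,0.108],[0,0,0],1],[[0,0,0],[0,0,0],1]]'
python3 -c "
from h import *
go(516,291,150,-17.4)"
```

```text
t: 12.5
position: [0.5323, -0.058, -0.0283]
orientation: [3.139, -0.137, 0.001]
ft_force: [0.1, -0.5, -4.4]
gripper_width: 0.0512
t: 13.5
position: [0.5319, -0.058, 0.0174]
orientation: [-3.138, 0.137, 0.001]
ft_force: [-0.1, 0.6, -0.3]
gripper_width: 0.0851
t: 14.5
position: [0.5319, -0.058, 0.1564]
orientation: [-3.106, 0.474, 0.0]
ft_force: [-0.1, -0.2, -0.6]
gripper_width: 0.0858
t 14.5 pos [531.9 -58.  156.4] F [-0.12 -0.16 -0.56] w 0.0858
turn [0.     0.0003 0.0011] shift [-119.5 -328.3    6.4]
```

```bash
python3 -m creep '[[[0,0,0],[-12,-33,0],1],[[0,0,0],[-18,-50,0],1],[[0,0,0],[-18,-50,0],1],[[0,0,0],[-18,-50,0],1],[[0,0,0],[-18,-50,0],1],[[0,0,0],[-18,-50,0],1],[[0,0,0],[-12,-33,0],1],[[0,0,0],[-5.5,-12,0],1]]' && python3 -m creep '[[[0,0,0],[0,0,0],1],[[0,0,0],[0,0,0],1],[[0,0,0],[0,0,0],1],[[0,0,0],[0,0,0],1],[[0,0,0],[0,0,10],1],[[0,0,0],[0,0,10],1],[[0,0,0],[0,0,0],1],[[0,0,0],[0,0,0],1]]'
python3 - <<'E'
from h import *
c=camera_params('wrist'); im=grab_frame('wrist'); cv2.imwrite('pics/w3.png',cv2.cvtColor(im,cv2.COLOR_RGB2BGR))
import pickle;pickle.dump(c,open('w3.pkl','wb'))
go(516,291,-29,-17.4)
E
```

```text
t: 15.5
position: [0.5155, 0.2923, 0.1562]
orientation: [3.106, -0.468, -0.001]
ft_force: [-0.0, -0.7, -0.1]
gripper_width: 0.0856
t: 16.5
position: [0.516, 0.2907, 0.1365]
orientation: [3.106, -0.474, -0.0]
ft_force: [-0.6, -0.0, -0.2]
gripper_width: 0.0853
t 16.55 pos [516.1 290.8 136.7] F [-1.5  -0.48 -0.1 ] w 0.0854
turn [-0.0002 -0.0002  0.0006] shift [ -0.2  -0.2 165.7]
```

View pics/w3.png

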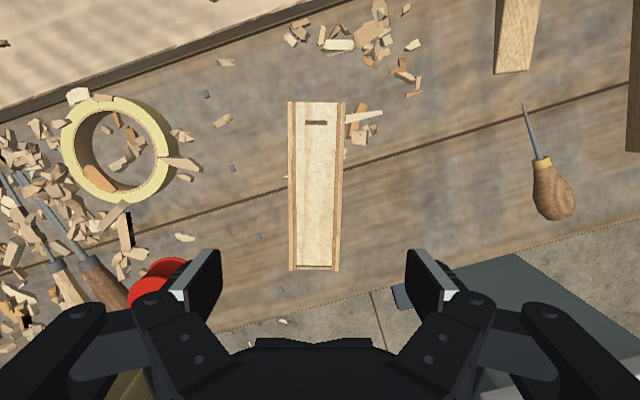

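Box L is centred between the fingers, its top spanning (288,102) to (339,270). The red oil can at (160,285) sits left of the left finger, so I'll check that clearance.

```bash
python3 - <<'E'
from h import *
import pickle
c=pickle.load(open('w3.pkl','rb')); print(rect(np.array([(288,102),(345,102),(339,270),(290,270)]),c,.036))
im=cv2.cvtColor(cv2.imread("pics/top0.png"),cv2.COLOR_BGR2RGB); t=camera_params("top")
k,m=blob(im,(145,215,185,250),(0,150,80),(8,255,255)); 
for z in (.04,.1): print("can",z,rect(k,t,z))
E
```

```text
(array([512.7, 289.4, 163.6,  50. ]), -18.0)
can 0.04 (array([451.8, 472.3,  56.8,  44.1]), -21.0)
can 0.1 (array([445.6, 453.8,  54.3,  42.1]), -21.0)
```

Clearance to the can is about 80 mm. I'll descend, grip and lift.

```bash
python3 -m creep '[[[0,0,0],[-1,0,15],1],[[0,0,0],[0,0,30],1],[[0,0,0],[0,0,35],1],[[0,0,0],[0,0,35],1],[[0,0,0],[0,0,25],1],[[0,0,0],[0,0,14],1],[[0,0,0],[0,0,8],1],[[0,0,0],[0,0,3],1]]' && python3 -m creep '[[[0,0,0],[0,0,0],1],[[0,0,0],[0,0,0],1],[[0,0,0],[0,0,0],-1],[[0,0,0],[0,0,0],-1],[[0,0,0],[0,0,0],-1],[[0,0,0],[0,0,0],-1],[[0,0,0],[0,0,0],-1],[[0,0,0],[0,0,0],-1]]' 40
```

```text
t: 17.55
position: [0.5152, 0.2911, -0.0284]
orientation: [-3.105, 0.474, -0.001]
ft_force: [-0.3, 0.4, 0.3]
gripper_width: 0.0852
t: 18.55
position: [0.5153, 0.291, -0.0281]
orientation: [-3.105, 0.474, -0.001]
ft_force: [-0.7, -1.1, 5.6]
gripper_width: 0.051
```

```bash
python3 -m creep '[[[0,0,0],[0,0,-4],-1],[[0,0,0],[0,0,-8],-1],[[0,0,0],[0,0,-12],-1],[[0,0,0],[0,0,-12],-1],[[0,0,0],[0,0,-8],-1],[[0,0,0],[0,0,-4],-1],[[0,0,0],[0,0,0],-1],[[0,0,0],[0,0,0],-1]]' && python3 weigh.py
```

```text
t: 19.55
position: [0.5149, 0.2909, 0.0191]
orientation: [3.105, -0.474, -0.001]
ft_force: [-0.7, 0.2, -2.0]
gripper_width: 0.0513
mean [ 0.08  0.   -1.97  0.01 -0.03 -0.01] sd [0.41 0.34 0.24 0.04 0.03 0.04]
t 20.15 pos [515.  291.   19.5] F [-0.55  0.3  -1.63] w 0.0513
turn [ 0.      0.     -0.2159] shift [-487.7  334.8   19.5]
```

L weighs 2.0 N against 4.1 N for R, so L is the lighter. I'll set it down, release, rise and hold for a beat.

```bash
python3 -m creep '[[[0,0,0],[0,0,8],-1],[[0,0,0],[0,0,12],-1],[[0,0,0],[0,0,12],-1],[[0,0,0],[0,0,8],-1],[[0,0,0],[0,0,4],-1],[[0,0,0],[0,0,2],-1],[[0,0,0],[0,0,1.5],-1],[[0,0,0],[0,0,0.5],-1]]' && python3 -m creep '[[[0,0,0],[0,0,0],-1],[[0,0,0],[0,0,0],1],[[0,0,0],[0,0,0],1],[[0,0,0],[0,0,0],1],[[0,0,0],[0,0,0],1],[[0,0,0],[0,0,-5],1],[[0,0,0],[0,0,-15],1],[[0,0,0],[0,0,-25],1]]' && python3 -m creep '[[[0,0,0],[0,0,-35],1],[[0,0,0],[0,0,-35],1],[[0,0,0],[0,0,-35],1],[[0,0,0],[0,0,-35],1],[[0,0,0],[0,0,0],1],[[0,0,-0.108],[0,0,0],1],[[0,0,-0.108],[0,0,0],1],[[0,0,0],[0,0,0],1]]'
python3 -c "
from h import *
go(532.2,-58,156,-5)"
```

```text
t: 21.15
position: [0.5152, 0.2911, -0.0281]
orientation: [-3.105, 0.474, -0.0]
ft_force: [-3.1, -0.8, 5.5]
gripper_width: 0.0512
t: 22.15
position: [0.5148, 0.2909, 0.0174]
orientation: [3.105, -0.474, -0.001]
ft_force: [0.8, -0.4, 0.5]
gripper_width: 0.0849
t: 23.15
position: [0.5149, 0.2909, 0.1564]
orientation: [3.138, -0.138, -0.0]
ft_force: [0.7, 0.1, -0.0]
gripper_width: 0.0854
t 23.15 pos [514.9 290.9 156.4] F [ 0.7   0.12 -0.03] w 0.0854
turn [ 0.0001  0.0002 -0.0005] shift [ 47.7 346.1   0.4]
```

```bash
python3 -m creep '[[[0,0,0],[4.5,33,0],1],[[0,0,0],[7,52,0],1],[[0,0,0],[7,52,0],1],[[0,0,0],[7,52,0],1],[[0,0,0],[7,52,0],1],[[0,0,0],[7,52,0],1],[[0,0,0],[5.5,38,0],1],[[0,0,0],[2.7,15,0],1]]' && python3 -m creep '[[[0,0,0],[0,0,0],1],[[0,0,0],[0,0,0],1],[[0,0,0],[0,0,30],1],[[0,0,0],[0,0,35],1],[[0,0,0],[0,0,25],1],[[0,0,0],[0,0,10],1],[[0,0,0],[0,0,0],1],[[0,0,0],[0,0,0],1]]'
python3 - <<'E'
from h import *
go(532.2,-58,-28.5,-5)
cv2.imwrite('pics/w4.png',cv2.cvtColor(grab_frame('wrist'),cv2.COLOR_RGB2BGR))
E
```

```text
t: 24.15
position: [0.5323, -0.0596, 0.1565]
orientation: [3.138, -0.144, -0.0]
ft_force: [-0.3, 0.0, 0.6]
gripper_width: 0.0853
t: 25.15
position: [0.5331, -0.0577, 0.0578]
orientation: [3.138, -0.136, 0.002]
ft_force: [-0.4, -0.4, -0.6]
gripper_width: 0.0853
t 25.15 pos [533.1 -57.7  57.8] F [-0.37 -0.39 -0.6 ] w 0.0853
turn [ 0.0001 -0.0015  0.0003] shift [-0.8  0.4 86.3]
```

View pics/w4.png

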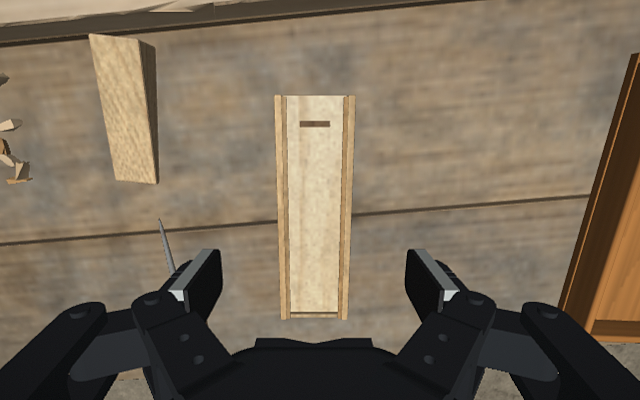

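The box is still centred between the fingers, (275–355, 95–320), and the awl tip at (160,218) lies clear. I'll descend, grip and lift to about 110 mm.

```bash
python3 -m creep '[[[0,0,0],[0,0,20],1],[[0,0,0],[0,0,30],1],[[0,0,0],[0,0,20],1],[[0,0,0],[0,0,10],1],[[0,0,0],[0,0,4],1],[[0,0,0],[0,0,2],1],[[0,0,0],[0,0,0],1],[[0,0,0],[0,0,0],1]]' && python3 -m creep '[[[0,0,0],[0,0,0],-1],[[0,0,0],[0,0,0],-1],[[0,0,0],[0,0,0],-1],[[0,0,0],[0,0,0],-1],[[0,0,0],[0,0,0],-1],[[0,0,0],[0,0,0],-1],[[0,0,0],[0,0,0],-1],[[0,0,0],[0,0,0],-1]]' 45 && python3 -m creep '[[[0,0,0],[0,0,-4],-1],[[0,0,0],[0,0,-8],-1],[[0,0,0],[0,0,-15],-1],[[0,0,0],[0,0,-20],-1],[[0,0,0],[0,0,-20],-1],[[0,0,0],[0,0,-18],-1],[[0,0,0],[0,0,-11],-1],[[0,0,0],[0,0,-4],-1]]' && python3 -m creep '[[[0,0,0],[0,0,0],-1],[[0,0,0],[0,0,0],-1],[[0,0,0],[0,0,0],-1],[[0,0,0],[0,0,0],-1],[[0,0,0],[0,0,0],-1],[[0,0,0],[0,0,0],-1],[[0,0,0.021],[0,0,0],-1],[[0,0,0.021],[0,0,0],-1]]'
python3 -c "
from h import *
go(507,-337,71.5,-7.4)"
```

```text
t: 26.2
position: [0.5327, -0.0579, -0.029]
orientation: [3.139, -0.137, 0.001]
ft_force: [0.6, 0.1, 0.6]
gripper_width: 0.0853
t: 27.2
position: [0.5326, -0.058, -0.0291]
orientation: [3.138, -0.137, 0.001]
ft_force: [-1.9, -1.2, 5.1]
gripper_width: 0.051
t: 28.2
position: [0.5326, -0.0579, 0.0712]
orientation: [3.139, -0.137, 0.001]
ft_force: [0.1, -0.5, -4.7]
gripper_width: 0.0514
t: 29.2
position: [0.5325, -0.0578, 0.0705]
orientation: [-3.135, 0.205, -0.0]
ft_force: [-0.1, 0.0, -4.6]
gripper_width: 0.0512
t 29.2 pos [532.5 -57.8  70.5] F [-0.05  0.04 -4.62] w 0.0512
turn [-0.     -0.0001 -0.0017] shift [ 10.7 280.1  -1. ]
```

```bash
python3 -m creep '[[[0,0,0],[0.5,10,0],-1],[[0,0,0],[1,25,0],-1],[[0,0,0],[1,30,0],-1],[[0,0,0],[1,30,0],-1],[[0,0,0],[1,30,0],-1],[[0,0,0],[1,30,0],-1],[[0,0,0],[1,30,0],-1],[[0,0,0],[1,30,0],-1]]' && python3 -m creep '[[[0,0,0],[1,30,0],-1],[[0,0,0],[1,20,0],-1],[[0,0,0],[1,10,0],-1],[[0,0,0],[0,5,0],-1],[[0,0,0],[0,0,0],-1],[[0,0,0],[0,0,0],-1],[[0,0,0],[0,0,0],-1],[[0,0,0],[0,0,0],-1]]' 
python3 - <<'E'
from h import *
go(507,-337,71,-7.4)
a=[cv2.cvtColor(grab_frame(n),cv2.COLOR_RGB2BGR) for n in ("side","top","wrist")]
cv2.imwrite('pics/sidef.png',a[0]);cv2.imwrite('pics/topf.png',a[1]);cv2.imwrite('pics/wf.png',a[2])
cv2.imwrite('pics/f.png',np.hstack([a[0][40:240,220:420],cv2.resize(a[2],(320,200)),a[1][140:340,150:430]]))
c=camera_params("wrist"); import pickle; pickle.dump(c,open('wf.pkl','wb'))
t=camera_params("top"); im=cv2.cvtColor(a[1],cv2.COLOR_BGR2RGB)
print("L now",rect(blob(im,(205,170,260,250),(10,20,140),(30,85,255))[0],t,.036))
E
```

```text
t: 30.2
position: [0.5117, -0.2736, 0.0705]
orientation: [3.135, -0.203, 0.0]
ft_force: [-0.0, -0.1, -4.6]
gripper_width: 0.0516
t: 31.2
position: [0.5069, -0.3366, 0.0706]
orientation: [-3.135, 0.202, -0.0]
ft_force: [0.1, 0.5, -3.7]
gripper_width: 0.051
t 31.2 pos [ 506.9 -336.6   70.6] F [ 0.07  0.51 -3.66] w 0.051
turn [-0.     -0.0001  0.0003] shift [ 0.2  0.4 -0.4]
L now (array([512.6, 281.4, 166.9,  80.8]), -20.4)
```

View pics/f.png

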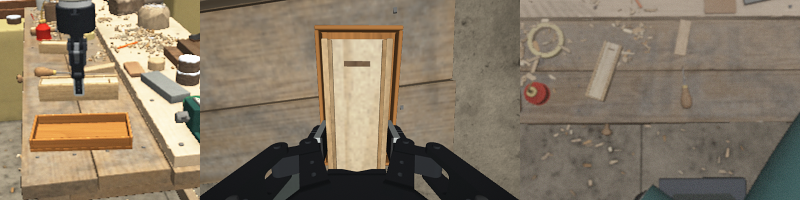

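The box hangs over the tray, parallel to it and clear of the walls, and box L lies back in place with the bystanders unmoved. The L mask merged with chips (80 mm wide instead of 52), so I'll redo it with a tighter ROI. I'll also check the held height from the side view.

```bash
python3 - <<'E'
from h import *
import pickle
t=camera_params("top"); im=cv2.cvtColor(cv2.imread("pics/topf.png"),cv2.COLOR_BGR2RGB)
for lo in ((10,20,150),(10,20,155)): print("L now",rect(blob(im,(212,178,254,244),lo,(30,75,255))[0],t,.036))
c=camera_params("side")
for p in [(260,140),(338,134)]:
    a=cast([p],c,0)[0]; e=c["eye"]; print("bottom front edge",e+(a-e)*((-.363-e[1])/(a-e)[1]))
w=pickle.load(open('wf.pkl','rb'))
# wrist crop scale 2: box far end, tray far end
print("box far top corners",cast([(252,78),(378,80)],w,.136).round(3)); print("tray far corners",cast([(232,54),(404,54)],w,.03).round(3))
E
```

```text
L now (array([516.2, 292.2, 163.2,  50.1]), -17.8)
L now (array([517.2, 290.9, 160.5,  45.6]), -17.1)
bottom front edge [ 0.42506582 -0.363       0.1087747 ]
bottom front edge [ 0.58792204 -0.363       0.10776014]
box far top corners [[ 0.589 -0.325  0.136]
 [ 0.582 -0.37   0.136]]
tray far corners [[ 0.62  -0.297  0.03 ]
 [ 0.605 -0.411  0.03 ]]
```

```bash
python3 - <<'E'
import cv2,numpy as np
a=cv2.imread('pics/sidef.png')[90:210,235:375]; b=cv2.imread('pics/topf.png')[165:250,150:270]
cv2.imwrite('pics/f2.png',np.hstack([cv2.resize(a,(490,420)),cv2.resize(b,(300,420))]))
E
```

```text
(no output)
```

View pics/f2.png

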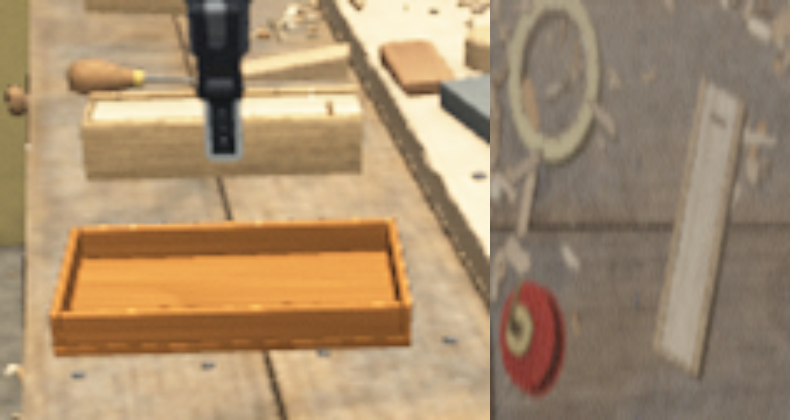

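All checks agree, so I'm handing in.

```bash
python3 -c "
from h import *
go(507,-337,71,-7.4); print(monitor.get_obs()['dq'].round(3)); r.hand_in()"
```

```text
t 31.35 pos [ 506.8 -336.8   70.5] F [-1.63  0.46 -3.91] w 0.0511
turn [-0.      0.0001  0.    ] shift [ 0.2  0.2 -0.5]
[-0.002  0.     0.    -0.002 -0.001  0.   ]
the job is handed in; nothing more can be done
```

I lifted and weighed both boxes. The right one weighs about 4.1 N and the left about 2.0 N, so the punches are in the right box. It is now held over the middle of the tray, and I handed the job in at 31 s; no verdict is reported.

**Lighter box:** it is back on the bench, released, within about 2 mm of its start in the top view. My first check of it failed because the colour mask merged with wood chips; a tighter crop gave the right size and position.

**Heavier box:** the underside is about 100–108 mm above the bench, and the box looks level. It is within about 5 mm of the tray centre and within about 1° of the tray's direction. The arm is still and the grip is at 51 mm.

**Bystanders:** the oil can, tape roll, wedge and awl look unmoved in the final pictures; I did not re-measure them.

**One mishap:** my first grasp closed on air above the right box. The camera views showed the real fingertips about 38 mm higher than the reported tool position, so I allowed for that in every later grasp, and they all held.

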